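# Hook the missing shelf arm into its slotted upright and press it home

## Task

The bench rack in the parts store has one shelf arm fitted and its second upright is still bare. Take the loose shelf arm of the same length as the fitted one, hook its two claws into the bare upright at the same level as the fitted arm, and press it down until it is fully home and its spring catch has snapped out into the slot, so that the two make a level pair; then let go. Ease it in by feel (some 15 N of push is plenty; forcing the claws against the upright bends them), and leave the shorter arm and the other things on the bench where they are.

Things in the scene. Friction and masses are not known exactly. Their poses are not given: they have to be found in the camera images.
- long_tube (a point): loose long shelf arm to be fitted, galvanised steel, 0.5 kg, upright on the bench. Tube 20 mm wide, 30 mm high, ending 160 mm in front of the head's back face (end lip 14 mm higher), welded to the foot of a claw head 34 wide, 22 deep, 84 mm high. This point: centre of the tube, 15 mm above the underside, 75 mm in front of the back face. x along the tube to the head, the way the claws point; z up
- long_heel (a point): on the long arm: back face of its head, middle plane, at the underside of the lower claw's neck, 12 mm above the arm's underside; axes as long_tube. Fully home it lies at the bottom edge of the upright's third slot, within about 1 mm
- upper_claw (a point): on the long arm: the same point of the upper claw, 62 mm above the underside. Each claw sticks out 11.5 mm behind the back face, 5 mm thick, round-nosed, 24 mm high: a neck 12 mm high and behind it a tongue reaching 12 mm below the neck's underside; throat between tongue and back face 4.5 mm (6.4 mm at the tongue's lower tip)
- long_head (a point): middle of the flat top of the long arm's claw head (34 mm wide, 22 mm deep), 84 mm above the arm's underside, 11 mm in front of the back face: a place to push down; axes as long_tube
- catch (a joint): the long arm's spring catch: 4.5 mm pin through the head, 38.5 mm above the underside, standing 6 mm out of the back face. 0 = fully out, grows to 0.008 m pushed in; spring 3.9 N, plus 1.1 N per mm. Hooked but not down, the upright's face holds it in 6 mm: 10 N off the face, rubbing carries the arm's weight. Some 1 mm above home it springs out into the slot's open top and locks
- bare_seat (a point): drawn place of the third slot's bottom edge of the bare upright (on its front face and middle line, 135 mm above the bench), taken from its foot plate: the lower claw's place. x points into the face, the way the claws go in; z up. The upright is bolted in a wide shoe and really stands up to 6 mm off this in x, 8 mm in y; height and direction are true
- bare_slot4 (a point): drawn place (off by as much) of the top slot's bottom edge, 185 mm high: the upper claw's. Upright: fixed channel 40 mm wide, 30 deep, 245 high, face 3 mm thick; slots 6.5 mm wide, 30 high, bottom edges at 35, 85, 135, 185 mm. Claws go in with the arm 12 to 18 mm above home; hold the back face within about 2 mm of the upright's face while sliding down until the tongues are behind it
- fitted_heel (a point): the same heel point on the arm already fitted to the other upright, 200 mm to one side: an equal arm, fixed, level with the place to fill, tube standing out 160 mm toward the robot, head top 207 mm above the bench; two cross bars join the uprights behind (20 to 50 mm high, and 217 to 243 mm high 34 mm behind the face); axes as bare_seat
- short_tube (a point): the other loose arm, not to be used: the same claw head, but the tube ends 110 mm in front of the back face; this point: centre of its tube, 60 mm in front of the back face, 15 mm above the underside
- carton: bystander: open cardboard parts carton 160 x 100 x 90 mm high with two fittings in it; origin under its centre
- tape_roll: bystander: roll of clear tape lying flat, 90 mm across, 48 mm high; origin under its centre
- oil_can: bystander: round can 54 mm across, 130 mm high; origin under its centre
Not all that is in view belongs to the job. What is shaped like the part that bears bare_seat but orange or yellow is not meant. Leave any orange or yellow look-alike of the part that bears long_tube alone.

How it is judged:
By the outcome, as a careful person would: the job done as asked, in the order asked, and still so for the second after the job is handed in, with the robot touching nothing.
It also fails if it takes over 72 s, if anything falls off the work surface, if the arm or the gripper's body presses on something with over 40 N, if the wrist force passes 120 N, or if a joint passes its speed limit or range.

## Robot

A 7-joint arm with a two-finger parallel gripper is mounted at the origin on the work surface. World frame = base frame: x ahead of the robot, y to its left, z up, the work surface at z = 0. Lengths are in m, angles in rad, forces in N, time in s.
With the tool pointing down it reaches from about 0.4 to 0.85 m from the base axis. Payload 10.4 kg.
Tool frame: the origin (TCP) lies at the very end of the fingers, on their centre line; the grasp point (between the pads) lies 19 mm behind it; x points along the fingers, z is the direction in which the jaws open and shut, and the axes are right-handed (so a half turn about x gives the same grasp; the last joint's range is limited). The gripper opens to 85 mm and grips with 20 to 120 N. Pads are 22 mm wide; open, the fingers measure 114 mm over their backs; the gripper's body (76 mm by 85 mm) begins 54 mm behind the grasp point. The pads swing forward as they close: fully open they stand 13 mm farther back than shut.
Start: joints at [-1.147, 0.332, -0.065, 1.46, 0.022, 1.35, -0.088], TCP at [0.27, 0.564, 0.231] pointing down, gripper open.
Joint ranges: [-2.6, 2.6], [-0.5, 2.12], [-1.47, 1.34], [0.16, 2.42], [-1.27, 4.41], [0.06, 2.06], [-2.6, 2.6]. Speed limits (rad/s): [2.22, 2.22, 2.79, 2.79, 3.14, 3.14, 3.14].

## Interface

Orientations are given as a unit quaternion [x, y, z, w].
In Python, from workcell import get_obs, camera, camera_info, hand_in gives the robot as it stands.
- The arm moves only by the tool move_arm, never from a script. Its argument "motion" is text: rows parted by semicolons, each of 4 numbers parted by spaces: the shift along the world's x, y, z in m, then the turn about the world's z in rad. In form: tx ty tz spin; .... A call has 1 to 10 rows; each row is the pose to reach, as a shift and turn from the pose commanded when the call began; what a row does not reach only later rows make up. A row lasts 1/8 s, in which the tool goes at most 62.5 mm and 10.7 degrees, less where a joint would pass 70% of its speed; a pose out of reach is approached as far as the arm can. A call with a gripper value outside its range is refused whole. "grip" is the opening, from 0 (shut) to 1 (fully open), set as the call begins (left out, the last holds). The fingers move at their own pace and stop on an object; "force" is the grip in N (left out, the last holds). Time passes only in rows, so rows that repeat a pose let the fingers close. It gives the time, the measured TCP pose, the force and the opening at its end, in the units of the state.
- get_obs(): the state, without advancing time (a new reading comes with each control period).
- camera(name): name is "scene" or "top" or "wrist"; returns (picture, depth): 420x560x3 uint8, red, green, blue; 420x560 float32, m along the optical axis (not along the pixel's ray), 0 where there is no reading.
- camera_info(name): a dict with "camera_matrix" (3x3 intrinsics, pixels), "eye" and "attitude" of the camera in the world. Camera axes: x right, y up, looking along -z (the intrinsics and any distortion apply to the point x, -y, -z); pixel columns grow to the right and rows downward; lengths in m; the calibration is good to about 2 mm. A picture is of the moment at which its call begins: read the wrist's pose just before it. camera_info takes no time and is no camera call; for the wrist camera it gives the pose at the moment of the call.
- hand_in(): hands the job in, once; it reports no verdict.
The state is a dict: "clock": time; "joint_pos": joint angles; "joint_velocities": joint speeds; "tau": joint torques, N m; "position": TCP position; "ee_rot": TCP orientation; "ft_force": force on the tool from outside, world axes, zero at the start; "torque": the same for the moment, N m; "grip_width": opening from 0.0 (shut) to 1.0 (fully open).
Only numpy, scipy, OpenCV 4.12 (cv2) and the standard library are available. Lean on these libraries where they do the work, as an engineer would, in place of code of your own. Each camera call takes 0.05 s, during which the arm holds its last target.

## Working session

There is one attempt and no reset: what is moved stays moved. The work goes in short steps, Python scripts to look and compute and a tool call to move; the robot and the scene stay as the last step left them, time stands still between calls to the robot, and variables do not carry over. Pictures are saved under pics/ and viewed, and the job is handed in when it is done.

Besides the shell and the picture viewer there is one more tool, called after "Request:" as name(argument=value, ...), one argument or row to a line, values as JSON. move_arm: Moves the arm, as the interface text tells. Its arguments: {"type":"object","properties":{"motion":{"type":"string"},"grip":{"type":"number"},"force":{"type":"number"}},"required":["motion"]}

```bash
mkdir -p pics; ls
cat > h.py <<'E'
import numpy as np,cv2
from scipy.spatial.transform import Rotation as R
from workcell import get_obs,camera,camera_info,hand_in
def snap(n,tag):
    i=camera_info(n); p,d=camera(n)
    cv2.imwrite(f'pics/{tag}.png',p[:,:,::-1]); np.savez(f'pics/{tag}.npz',p=p,d=d,K=i['camera_matrix'],e=i['eye'],a=np.array(i['attitude']))
    return p,d,i
def load(tag):
    z=np.load(f'pics/{tag}.npz'); a=z['a']; Rm=a if a.shape==(3,3) else R.from_quat(a).as_matrix()
    return z['p'],z['d'],z['K'],z['e'],Rm
def cloud(tag):
    p,d,K,e,Rm=load(tag)
    v,u=np.mgrid[0:d.shape[0],0:d.shape[1]]
    c=np.stack([(u-K[0,2])/K[0,0]*d,-(v-K[1,2])/K[1,1]*d,-d],-1)
    w=c@Rm.T+e; w[d==0]=np.nan
    return p,w
def ray(tag,u,v):
    p,d,K,e,Rm=load(tag)
    r=Rm@np.array([(u-K[0,2])/K[0,0],-(v-K[1,2])/K[1,1],-1]); return e,r
def onz(tag,u,v,z):
    e,r=ray(tag,u,v); return e+r*(z-e[2])/r[2]
E
python3 - <<'E'
from h import *
for n in ['scene','top','wrist']:
    p,d,i=snap(n,n+'0'); print(n,i)
print(get_obs())
E
```

```text
pics
scene {'camera_matrix': array([[517.69387331,   0.        , 283.0520706 ],
       [  0.        , 517.69387331, 210.09009324],
       [  0.        ,   0.        ,   1.        ]]), 'eye': array([1.26759383, 0.34688903, 1.65295585]), 'attitude': array([0.14037971, 0.21629273, 0.80750413, 0.53051681])}
top {'camera_matrix': array([[502.32117008,   0.        , 270.06226084],
       [  0.        , 502.32117008, 208.03502513],
       [  0.        ,   0.        ,   1.        ]]), 'eye': array([ 2.51349447e-01, -7.42522835e-04,  1.54689130e+00]), 'attitude': array([ 0.04639448, -0.0480807 , -0.6965161 ,  0.71442362])}
wrist {'camera_matrix': array([[309.94513727,   0.        , 286.66996249],
       [  0.        , 309.94513727, 210.32742516],
       [  0.        ,   0.        ,   1.        ]]), 'eye': array([0.19290047, 0.60039277, 0.37377321]), 'attitude': array([-0.14097088, -0.08757356,  0.52559161,  0.83439292])}
{'clock': 0.15, 'joint_pos': array([-1.14659839,  0.3327342 , -0.06470475,  1.46074241,  0.02160156,
        1.34988836, -0.08850265]), 'joint_velocities': array([ 3.46885198e-05, -1.29229783e-03,  2.31994805e-04, -2.12076778e-03,
        4.70298740e-05,  3.07325273e-04,  4.64956834e-05]), 'tau': array([ 4.72022239e-04, -6.25828171e+01,  4.91079746e-02, -3.91849959e+01,
        1.62229117e-02,  7.47217244e-03, -1.01656104e-05]), 'position': array([0.26992708, 0.5633969 , 0.23069688]), 'ee_rot': array([-0.37702428,  0.59865741,  0.37659163,  0.59803073]), 'ft_force': array([ 0.25734141, -0.33237852, -0.6639554 ]), 'torque': array([-0.0233548 ,  0.0022275 ,  0.00913675]), 'grip_width': 1.0021097219239552}
```

View pics/scene0.png

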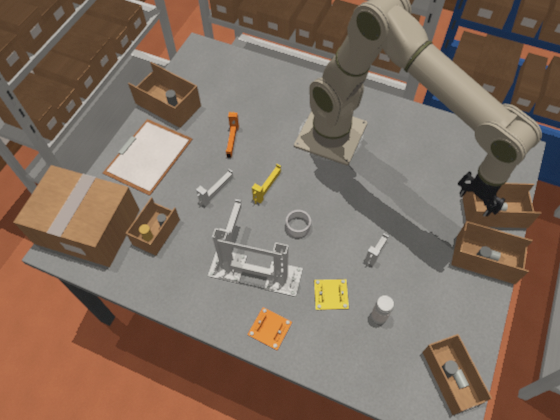

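View pics/top0.png

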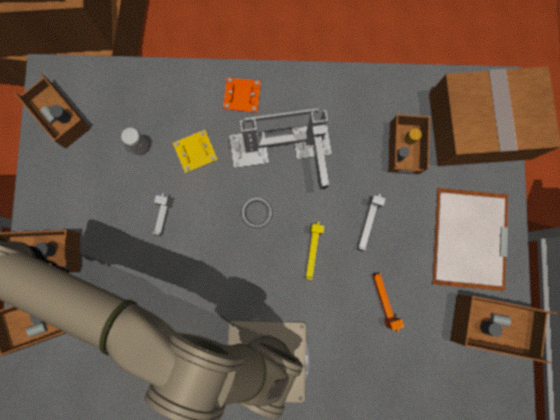

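View pics/wrist0.png

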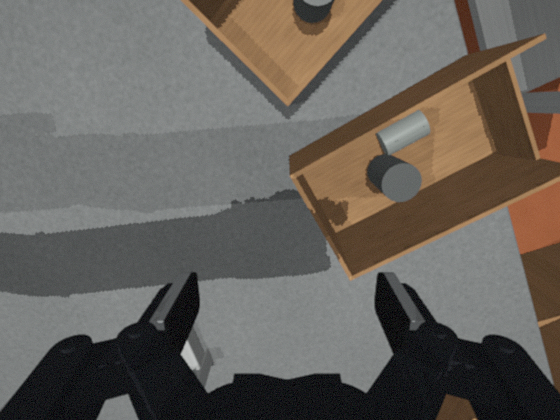

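Run:
```python
from h import *
for t,(a,b,c,d) in {'top0':(180,80,420,280),'scene0':(180,160,420,340)}.items():
    p=load(t)[0][b:d,a:c,::-1]; cv2.imwrite(f'pics/{t}_c.png',cv2.resize(p,None,fx=3.3,fy=3.3,interpolation=cv2.INTER_CUBIC)[:600,:800])
p,w=cloud('top0')
for n,(u,v) in {'table':(350,120),'long head':(377,200),'long tube':(369,225),'short':(161,215),'tape rim':(257,199),'fit top':(320,129),'uprA':(249,122),'uprB':(321,113),'fittube end':(324,184),'can':(130,135),'carton':(410,118)}.items():
    print(n,np.round(w[v,u],3))
```

```text
table [ 0.749 -0.249 -0.001]
long head [ 0.48  -0.316  0.085]
long tube [ 0.411 -0.303  0.029]
short [0.426 0.33  0.027]
tape rim [0.481 0.039 0.038]
fit top [ 0.655 -0.134  0.204]
uprA [0.666 0.062 0.217]
uprB [ 0.771 -0.157 -0.005]
fittube end [ 0.509 -0.151  0.166]
can [0.647 0.411 0.124]
carton [ 0.736 -0.42   0.073]
```

View pics/top0_c.png

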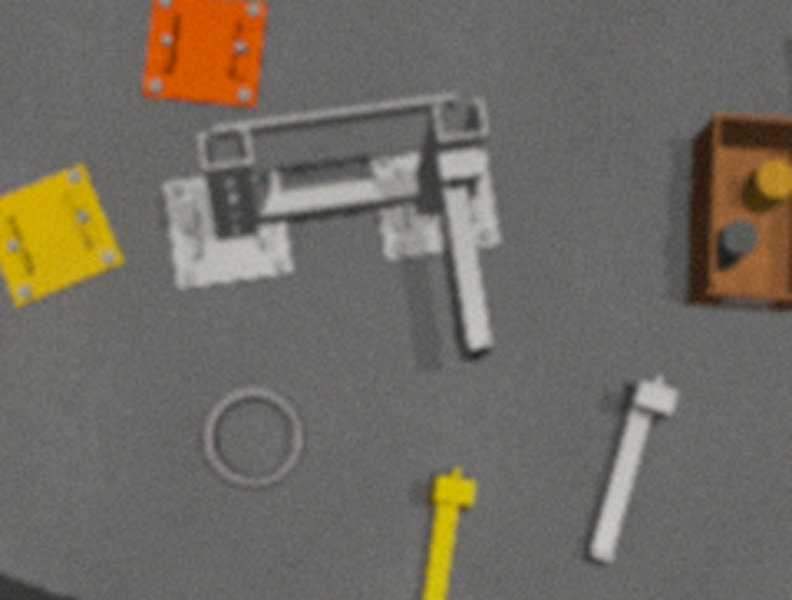

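View pics/scene0_c.png

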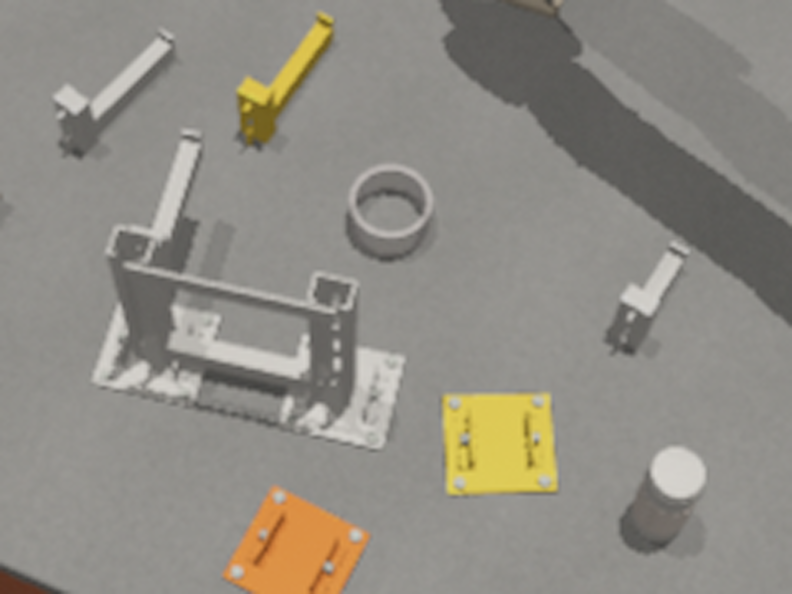

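```bash
cat > m.py <<'E'
from h import *
def rect(w,zlo,zhi,box):
    m=(w[...,2]>zlo)&(w[...,2]<zhi)&(w[...,0]>box[0])&(w[...,0]<box[1])&(w[...,1]>box[2])&(w[...,1]<box[3])
    P=w[m][:,:2]; return P
def show(n,P):
    r=cv2.minAreaRect(P.astype(np.float32)*1000); print(n,len(P),'c',np.round(r[0],1),'size',np.round(r[1],1),'ang',round(r[2],2),'mean',np.round(P.mean(0)*1000,1)); return r
E
python3 - <<'E'
from m import *
for t in ['top0','scene0']:
    p,w=cloud(t); print(t)
    L=(.3,.55,-.36,-.25); show('long tube',rect(w,.024,.034,L)); show('long head',rect(w,.078,.092,L))
    S=(.3,.55,.28,.38); show('short tube',rect(w,.024,.034,S)); show('short head',rect(w,.078,.092,S))
    show('upA top',rect(w,.236,.255,(.6,.75,.02,.09))); show('upB top',rect(w,.236,.255,(.6,.75,-.17,-.10)))
    show('fit head',rect(w,.198,.214,(.6,.75,-.17,-.10))); show('fit tube',rect(w,.145,.158,(.45,.75,-.19,-.10)))
    print('table z',np.nanmedian(w[...,2][(w[...,0]>.3)&(w[...,0]<.45)&(w[...,1]>-.2)&(w[...,1]<0)]))
E
```

```text
top0
long tube 258 c [ 410.5 -298.4] size [ 33.7 153.7] ang 71.14 mean [ 408.7 -301.2]
long head 86 c [ 479.8 -320.6] size [33.6 22.4] ang 73.96 mean [ 479.4 -321. ]
short tube 175 c [419.  329.6] size [ 30.5 107.2] ang 74.25 mean [415.5 328.1]
short head 87 c [463.7 320.1] size [35.8 22.5] ang 79.24 mean [463.4 319.4]
upA top 104 c [652.9  49.8] size [37.4 66.1] ang 11.5 mean [654.7  55.2]
upB top 89 c [ 681.4 -126.7] size [41.3 40.9] ang 14.4 mean [ 678.9 -125. ]
fit head 128 c [ 669.8 -128.1] size [58.2 37.4] ang 10.26 mean [ 656.8 -131.1]
fit tube 357 c [ 596.6 -143.7] size [185.3  35.2] ang 13.17 mean [ 583.  -143.2]
table z -0.0007586141563089566
scene0
long tube 140 c [ 419.2 -294.8] size [ 29.8 171.7] ang 78.07 mean [ 409.4 -293.6]
long head 46 c [ 485.5 -316.1] size [38.3 32. ] ang 80.58 mean [ 482.9 -314.2]
short tube 92 c [430.6 336. ] size [ 33.2 121.6] ang 75.71 mean [411.1 335.6]
short head 56 c [465.8 325. ] size [35.3 23.1] ang 75.15 mean [465.4 325.1]
upA top 92 c [656.3  54.3] size [39.4 68.5] ang 9.18 mean [657.3  60.3]
upB top 65 c [ 684.7 -121.7] size [40.8 39.9] ang 8.91 mean [ 681.4 -120.6]
fit head 54 c [ 670.6 -123.1] size [55.9 39.5] ang 7.28 mean [ 668.9 -127.4]
fit tube 199 c [ 601.8 -133.6] size [193.1  39. ] ang 8.89 mean [ 578.4 -138.2]
table z 0.0001351545392669351
```

Run:
```python
from m import *
o=get_obs(); M=R.from_quat(o['ee_rot']).as_matrix(); print(np.round(M,3))
i=camera_info('wrist'); C=R.from_quat(i['attitude']).as_matrix()
print('cam in tool',M.T@(i['eye']-o['position'])); print(np.round(M.T@C,3)); print('look',C@[0,0,-1],'up',C@[0,1,0])
```

```text
[[-0.    -0.902  0.432]
 [-0.001  0.432  0.902]
 [-1.    -0.    -0.001]]
cam in tool [-1.43192911e-01  8.54457219e-02 -4.18290118e-05]
[[ 0.001  0.327 -0.945]
 [-0.     0.945  0.327]
 [ 1.    -0.     0.001]]
look [ 0.29440156 -0.14301348 -0.94492056] up [-0.85238244  0.40782646 -0.32729461]
```

Request:
move_arm(
  motion="0.05 -0.1 0.05 0.15; 0.2 -0.51 0.05 0.6; 0.2 -0.51 0.05 0.6; 0.2 -0.51 0.05 0.6; 0.2 -0.51 0.05 0.6; 0.2 -0.51 0.05 0.6; 0.2 -0.51 0.05 0.6; 0.2 -0.51 0.05 0.6; 0.2 -0.51 0.05 0.6; 0.2 -0.51 0.05 0.6",
)

```text
clock: 1.4
position: [0.471, 0.0491, 0.2816]
ee_rot: [0.535, -0.462, -0.535, -0.462]
ft_force: [0.1, 0.3, -0.4]
grip_width: 0.999
```

Request:
move_arm(
  motion="0 0 0 0; 0 0 0 0; 0 0 0 0; 0 0 0 0",
)

```text
clock: 1.9
position: [0.4699, 0.0542, 0.2813]
ee_rot: [-0.537, 0.46, 0.537, 0.46]
ft_force: [0.2, -0.4, -0.5]
grip_width: 0.998
```

Run:
```python
from m import *
o=get_obs(); print(o['clock'],o['position'],o['joint_velocities'].max(),o['ft_force'])
snap('wrist','w1')
```

```text
1.9 [0.4699359  0.05421665 0.28132136] 0.004359380416517588 [ 0.2332112  -0.44355563 -0.46298413]
```

View pics/w1.png

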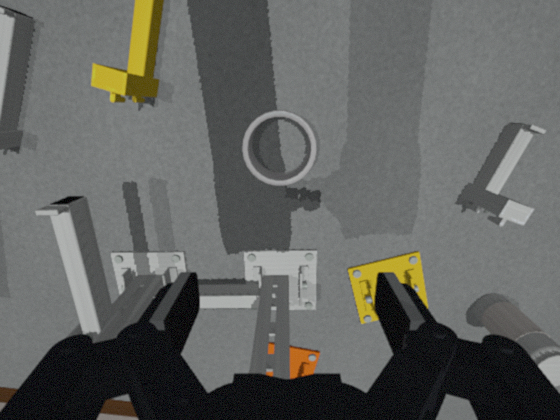

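Run:
```python
from m import *
p,w=cloud('w1')
c=p[240:390,200:340,::-1]; cv2.imwrite('pics/w1c.png',cv2.resize(c,None,fx=4,fy=4,interpolation=cv2.INTER_CUBIC))
for v in range(280,372,8): print(v,[tuple(np.round(w[v,u]*1000).astype(int)) for u in (255,262,268,273,278,284,290)])
```

```text
280 [(np.int64(647), np.int64(33), np.int64(10)), (np.int64(637), np.int64(43), np.int64(22)), (np.int64(636), np.int64(52), np.int64(22)), (np.int64(635), np.int64(59), np.int64(22)), (np.int64(633), np.int64(67), np.int64(23)), (np.int64(632), np.int64(76), np.int64(23)), (np.int64(640), np.int64(86), np.int64(7))]
288 [(np.int64(646), np.int64(35), np.int64(32)), (np.int64(638), np.int64(45), np.int64(42)), (np.int64(635), np.int64(53), np.int64(44)), (np.int64(658), np.int64(62), np.int64(7)), (np.int64(633), np.int64(67), np.int64(44)), (np.int64(632), np.int64(76), np.int64(43)), (np.int64(655), np.int64(88), np.int64(6))]
296 [(np.int64(646), np.int64(37), np.int64(51)), (np.int64(637), np.int64(46), np.int64(62)), (np.int64(636), np.int64(54), np.int64(63)), (np.int64(673), np.int64(64), np.int64(7)), (np.int64(634), np.int64(68), np.int64(62)), (np.int64(631), np.int64(76), np.int64(64)), (np.int64(669), np.int64(91), np.int64(6))]
304 [(np.int64(660), np.int64(38), np.int64(51)), (np.int64(636), np.int64(48), np.int64(81)), (np.int64(636), np.int64(55), np.int64(79)), (np.i
[... 2173 characters left out ...]
t64(636), np.int64(48), np.int64(175)), (np.int64(636), np.int64(55), np.int64(174)), (np.int64(634), np.int64(61), np.int64(175)), (np.int64(634), np.int64(66), np.int64(173)), (np.int64(632), np.int64(71), np.int64(175)), (np.int64(632), np.int64(77), np.int64(174)), (np.int64(796), np.int64(111), np.int64(6))]
368 [(np.int64(636), np.int64(49), np.int64(185)), (np.int64(635), np.int64(55), np.int64(185)), (np.int64(634), np.int64(61), np.int64(184)), (np.int64(634), np.int64(66), np.int64(184)), (np.int64(633), np.int64(71), np.int64(184)), (np.int64(633), np.int64(77), np.int64(184)), (np.int64(813), np.int64(114), np.int64(6))]<stdin>:4: RuntimeWarning: invalid value encountered in cast
```

View pics/w1c.png

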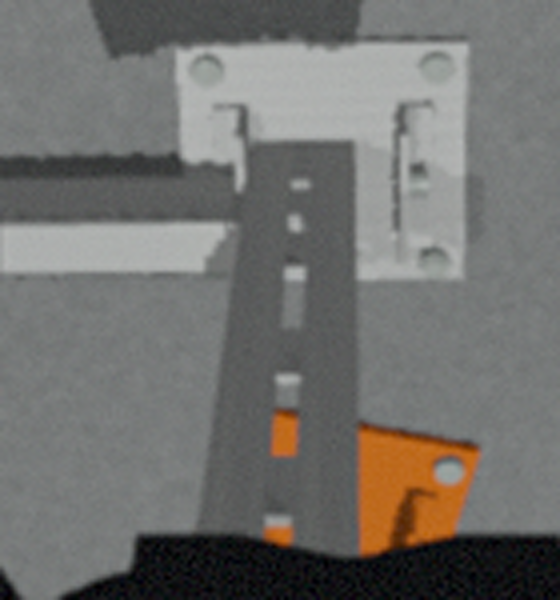

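```bash
cat > up.py <<'E'
from m import *
def upright(tag,verbose=True):
    p,w=cloud(tag)
    m=(abs(w[...,0]-.634)<.012)&(w[...,1]>.02)&(w[...,1]<.10)&(w[...,2]>.015)&(w[...,2]<.25)
    m[370:]=False
    P=w[m]
    for _ in range(6):
        A=np.c_[P[:,1:],np.ones(len(P))]; s=np.linalg.lstsq(A,P[:,0],rcond=None)[0]; r=P[:,0]-A@s; P=P[abs(r)<max(.0015,2*r.std())] if True else P
    yaw=-np.arctan(s[0])   # normal x - s0 y = ..  => n=(1,-s0)
    n=np.array([np.cos(yaw),np.sin(yaw)]); t=np.array([-np.sin(yaw),np.cos(yaw)])
    d=P[:,:2]@n; print(tag,len(P),'plane std',r.std(),'dx/dz',s[1],'yaw deg',np.degrees(yaw),'face n-dist',np.median(d))
    # lateral edges per row
    ww=w[...,:2]@n; on=(abs(ww-np.median(d))<.004)&(w[...,2]>.05)
    on[370:]=False
    res=[]
    for v in range(w.shape[0]):
        us=np.where(on[v]&(w[v,:,1]>.02)&(w[v,:,1]<.1))[0]
        if len(us)<12: continue
        T=w[v,us,:2]@t; pitch=np.median(np.diff(T)) if len(T)>1 else 0
        g=np.diff(us); k=np.argmax(g); sl=np.nan
        if g[k]>=3: sl=(T[k]+T[k+1])/2
        res.append((v,np.median(w[v,us,2]),T.min(),T.max(),sl))
    res=np.array(res); return res,n,t,np.median(d),yaw
E
python3 - <<'E'
from up import *
r,n,t,d,yaw=upright('w1')
for q in r[::3]: print(np.round(q*[1,1000,1000,1000,1000],1))
z=r[:,1]>.06
print('mid',np.median((r[:,2]+r[:,3])[z]/2),'width',np.median((r[:,3]-r[:,2])[z]),'slot mid',np.nanmedian(r[z,4]),np.nanstd(r[z,4]))
for tm in (np.nanmedian(r[z,4]),np.median((r[:,2]+r[:,3])[z]/2)): print('seat xy',n*d+t*tm)
E
```

```text
w1 2824 plane std 0.0005242103791422616 dx/dz -0.000375538209945403 yaw deg 9.579999822732534 face n-dist 0.6358344446246087
[291.   50.9 -64.  -24.8 -43.7]
[294.   57.7 -63.6 -24.8 -44.1]
[297.   64.9 -62.9 -24.8 -43.9]
[300.   71.4 -63.8 -24.8   nan]
[303.   78.3 -63.1 -24.9   nan]
[306.   84.6 -63.9 -24.9   nan]
[309.   90.7 -63.3 -24.9 -44.2]
[312.   97.3 -62.7 -24.9 -43.8]
[315.  102.7 -63.6 -25.  -43.6]
[318.  108.4 -63.1 -25.  -43.5]
[321.  113.9 -63.7 -25.  -44.4]
[324.  119.3 -63.2 -25.    nan]
[327.  124.5 -64.  -25.    nan]
[330.  129.8 -63.5 -25.    nan]
[333.  134.6 -62.9 -25.1   nan]
[336.  139.6 -63.6 -25.1 -43.7]
[339.  144.2 -63.  -25.1 -44.1]
[342.  149.1 -63.8 -24.  -43.9]
[345.  153.6 -63.2 -24.  -44.2]
[348.  157.8 -63.8 -24.1 -43.9]
[351.  162.  -63.4 -24.1 -43.7]
[354.  166.2 -63.1 -24.1   nan]
[357.  170.2 -63.5 -24.2   nan]
[360.  174.3 -63.2 -24.2   nan]
[363.  178.  -63.9 -24.2   nan]
[366.  182.  -63.3 -24.2   nan]
[369.  185.5 -63.8 -24.3   nan]
mid -0.04403532148186476 width 0.038775692071372866 slot mid -0.04388290249845238 0.00022765387057043402
seat xy [0.63427041 0.06254755]
seat xy [0.63429578 0.06239725]
```

Request:
move_arm(
  motion="-0.05 -0.345 -0.02 -0.43; -0.05 -0.345 -0.02 -0.43; -0.05 -0.345 -0.02 -0.43; -0.05 -0.345 -0.02 -0.43; -0.05 -0.345 -0.02 -0.43; -0.05 -0.345 -0.02 -0.43; -0.05 -0.345 -0.02 -0.43; -0.05 -0.345 -0.02 -0.43; -0.05 -0.345 -0.02 -0.43; -0.05 -0.345 -0.02 -0.43",
)

```text
clock: 3.2
position: [0.4205, -0.2905, 0.2614]
ee_rot: [-0.427, 0.564, 0.427, 0.564]
ft_force: [0.1, 0.4, 0.4]
grip_width: 1.003
```

Run:
```python
from m import *
o=get_obs(); print(o['clock'],o['position'],abs(o['joint_velocities']).max(),o['ft_force'])
snap('wrist','w2')
M=R.from_quat(o['ee_rot']).as_matrix(); print('jaw ang',np.degrees(np.arctan2(M[1,2],M[0,2])))
p,w=cloud('w2')
L=(.3,.53,-.37,-.25)
r=show('tube',rect(w,.026,.034,L));print(cv2.boxPoints(r)); r=show('head',rect(w,.08,.09,L)); print(cv2.boxPoints(r))
r=show('all',rect(w,.02,.09,L)); print(cv2.boxPoints(r))
P=rect(w,.026,.034,L); print(cv2.fitLine((P*1000).astype(np.float32),cv2.DIST_HUBER,0,.01,.01).ravel())
```

```text
3.2 [ 0.42045823 -0.29045578  0.26140203] 0.00638605062959005 [0.11643953 0.4047683  0.36916668]
jaw ang 74.23546110200776
tube 1982 c [ 413.1 -303.6] size [ 32.4 151.6] ang 76.9 mean [ 407.4 -298.9]
[[ 335.59943 -302.22192]
 [ 483.27777 -336.59235]
 [ 490.62897 -305.00665]
 [ 342.95062 -270.63623]]
head 568 c [ 478.9 -319.2] size [33.3 22.4] ang 74.59 mean [ 478.3 -318.8]
[[ 463.70093 -332.2565 ]
 [ 485.32727 -338.21695]
 [ 494.17853 -306.10184]
 [ 472.5522  -300.1414 ]]
all 2886 c [ 418.2 -302.1] size [ 34.  170.8] ang 74.22 mean [ 425. -304.]
[[ 331.42526 -295.20676]
 [ 495.7762  -341.64975]
 [ 505.00845 -308.97903]
 [ 340.6575  -262.53604]]
[ 9.5980817e-01 -2.8065687e-01  4.0516150e+02 -2.9844577e+02]
```

View pics/w2.png

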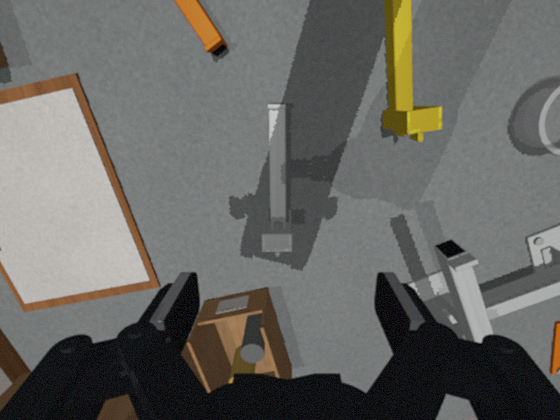

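Request:
move_arm(
  motion="-0.008 -0.01 -0.06 0; -0.008 -0.01 -0.12 0; -0.008 -0.01 -0.18 0; -0.008 -0.01 -0.22 0; -0.008 -0.01 -0.245 0; -0.008 -0.01 -0.257 0; -0.008 -0.01 -0.257 0; -0.008 -0.01 -0.257 0",
  grip=0.7,
)

```text
clock: 4.25
position: [0.4128, -0.3017, 0.0054]
ee_rot: [-0.427, 0.564, 0.426, 0.565]
ft_force: [-0.4, 0.3, -0.3]
grip_width: 0.698
```

Run:
```python
from m import *
o=get_obs(); print(o['clock'],o['position'],abs(o['joint_velocities']).max(),o['ft_force'])
snap('wrist','w3')
```

```text
4.25 [ 0.41282408 -0.30169054  0.00542508] 0.006468100157655221 [-0.36410573  0.29751899 -0.28208231]
```

View pics/w3.png

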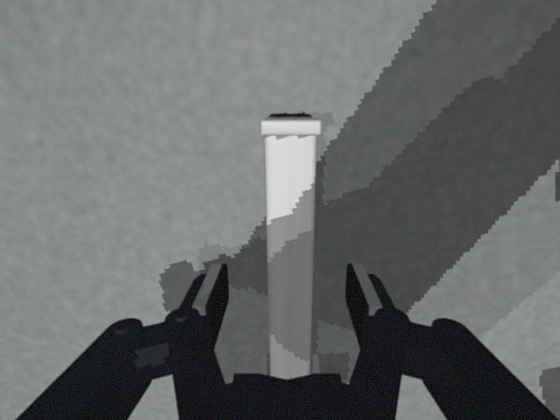

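Request:
move_arm(
  motion="0 0 0 0; 0 0 0 0; 0 0 0 0; 0 0 0 0; 0 0 0 0; 0 0 0 0; 0 0 0 0; 0 0 0 0",
  grip=0,
  force=80,
)

```text
clock: 5.3
position: [0.4124, -0.3013, 0.0049]
ee_rot: [-0.426, 0.564, 0.426, 0.564]
ft_force: [-1.6, 1.8, 7.5]
grip_width: 0.219
```

Request:
move_arm(
  motion="0 0 0.03 0; 0 0 0.08 0; 0 0 0.12 0; 0 0 0.15 0; 0 0 0.15 0; 0 0 0.15 0; 0 0 0.15 0",
)

```text
clock: 6.18
position: [0.4112, -0.3008, 0.1528]
ee_rot: [-0.425, 0.565, 0.427, 0.564]
ft_force: [-0.6, 0.9, -5.5]
grip_width: 0.217
```

Run:
```python
from m import *
o=get_obs(); print(o['clock'],o['position'],abs(o['joint_velocities']).max(),o['ft_force'],o['torque'],o['grip_width'])
snap('wrist','w4')
M=R.from_quat(o['ee_rot']).as_matrix(); print('jaw ang',np.degrees(np.arctan2(M[1,2],M[0,2])))
```

```text
6.175 [ 0.41116044 -0.30084409  0.15276434] 0.009625467605759568 [-0.63772202  0.88544271 -5.47472565] [0.02036769 0.11263233 0.04343832] 0.21679520149870068
jaw ang 74.13738029715152
```

View pics/w4.png

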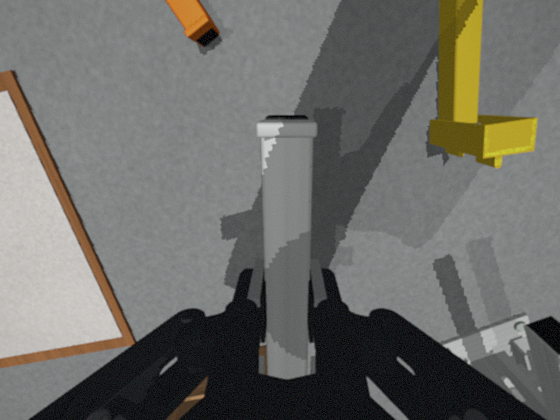

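```bash
cat > tb.py <<'E'
from m import *
def tube(tag,pos,q):
    """tube top in tool-centred frame with axes ax=(-tool y: toward head), lat=tool z"""
    M=R.from_quat(q).as_matrix()
    a=-M[:2,1]; a/=np.linalg.norm(a); l=np.array([-a[1],a[0]])
    p,w=cloud(tag); D=w-pos
    A=D[...,:2]@a; Lt=D[...,:2]@l; Z=D[...,2]
    m=(A>-.075)&(A<-.022)&(abs(Lt)<.015)&(Z>.0)&(Z<.045)
    m&=Z>np.nanmedian(Z[m])-.004
    A,Lt,Z=A[m],Lt[m],Z[m]
    s=np.polyfit(A,Z,1); print(tag,'n',m.sum(),'top z-tcp',np.polyval(s,0),'pitch deg (neg=head low)',np.degrees(np.arctan(s[0])))
    # edges by bins
    b=[];
    for a0 in np.arange(-.072,-.024,.003):
        k=(A>=a0)&(A<a0+.003)
        if k.sum()>10: b.append((a0+.0015,(np.percentile(Lt[k],1)+np.percentile(Lt[k],99))/2,np.ptp(Lt[k])))
    b=np.array(b); s2=np.polyfit(b[:,0],b[:,1],1); print('mid lat at tcp',np.polyval(s2,0)*1000,'yaw err deg',np.degrees(np.arctan(s2[0])),'width',np.median(b[:,2]))
    # end lip
    m2=(abs(D[...,:2]@l)<.012)&(D[...,2]>.02)&(D[...,2]<.06)&(D[...,:2]@a<-.06)&(D[...,:2]@a>-.13)
    print('lip along',np.percentile((D[...,:2]@a)[m2],[2,50,98]),'arm yaw',np.degrees(np.arctan2(a[1],a[0])+s2[0]))
E
python3 - <<'E'
from tb import *
o=get_obs(); tube('w4',o['position'],o['ee_rot'])
E
```

```text
w4 n 6141 top z-tcp 0.024816714541142735 pitch deg (neg=head low) -0.9606900286049046
mid lat at tcp 0.05450969123333495 yaw err deg 0.08319444405306481 width 0.01974030021936813
lip along [-0.08028934 -0.07113211 -0.06048266] arm yaw -15.781762963989856
```

Run:
```python
from tb import *
tube('w3',np.array([ 0.41282408,-0.30169054,0.00542508]),[-0.427, 0.564, 0.426, 0.565])
p,w=cloud('w3'); m=(w[...,2]<.008)&(w[...,2]>-.01); m[250:]=False;P=w[m]; s=np.linalg.lstsq(np.c_[P[:,:2],np.ones(len(P))],P[:,2],rcond=None)[0]; print('bench plane',s)
```

```text
w3 n 6158 top z-tcp 0.025083838328100957 pitch deg (neg=head low) 0.03182938299462655
mid lat at tcp 1.4087799910747476 yaw err deg 0.20257454669438654 width 0.019741690011657202
lip along [-0.0806165  -0.07136338 -0.06046291] arm yaw -15.652729469214629
bench plane [-0.00025652 -0.00067855  0.00049623]
```

Request:
move_arm(
  motion="0 0 0.06 0; 0 0.02 0.12 0; 0.01 0.06 0.14 0.1; 0.02 0.12 0.14 0.2; 0.04 0.18 0.14 0.3; 0.06 0.24 0.14 0.4; 0.08 0.29 0.14 0.443; 0.1 0.34 0.14 0.443; 0.105 0.343 0.14 0.443; 0.105 0.343 0.14 0.443",
)

```text
clock: 7.48
position: [0.5169, 0.0412, 0.2933]
ee_rot: [-0.54, 0.458, 0.54, 0.456]
ft_force: [0.4, -0.6, -5.3]
grip_width: 0.215
```

Request:
move_arm(
  motion="0 0 0 0; 0 0 0 0; 0 0 0 0; 0 0 0 0",
)

```text
clock: 7.98
position: [0.517, 0.0415, 0.2945]
ee_rot: [-0.54, 0.457, 0.54, 0.457]
ft_force: [-0.2, -0.2, -4.9]
grip_width: 0.219
```

Run:
```python
from tb import *
o=get_obs(); print(o['clock'],o['position'],abs(o['joint_velocities']).max(),o['ft_force'],o['torque'],o['grip_width'])
snap('wrist','w5');tube('w5',o['position'],o['ee_rot'])
snap('scene','s5')
c=load('s5')[0][150:330,170:370,::-1]; cv2.imwrite('pics/s5c.png',cv2.resize(c,None,fx=3.3,fy=3.3,interpolation=cv2.INTER_CUBIC))
```

```text
7.975 [0.51697468 0.0414576  0.29447337] 0.003788328149032404 [-0.21480465 -0.17910993 -4.94700931] [ 0.00406072  0.14613966 -0.07318881] 0.2192069672473594
w5 n 6137 top z-tcp 0.024852367079230282 pitch deg (neg=head low) -1.0043562849474976
mid lat at tcp 0.26628119456215665 yaw err deg -0.008707950846365642 width 0.01975398662974033
lip along [-0.08010484 -0.0709941  -0.06046352] arm yaw 9.494456064201458
```

View pics/s5c.png

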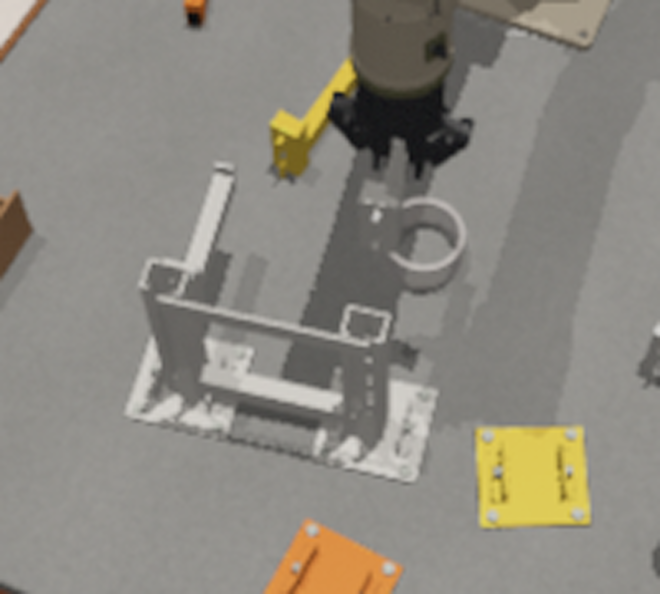

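View pics/w5.png

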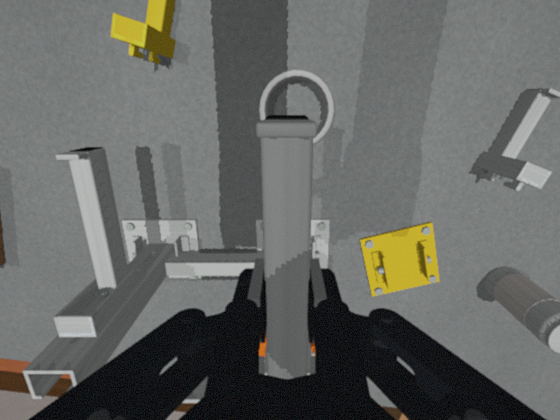

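Request:
move_arm(
  motion="0 0.001 -0.04 0; 0 0.001 -0.08 0; 0 0.001 -0.12 0; 0 0.001 -0.14 0; 0 0.001 -0.15 0; 0 0.001 -0.15 0; 0 0.001 -0.15 0; 0 0.001 -0.15 0",
)

```text
clock: 9.07
position: [0.5176, 0.0428, 0.1452]
ee_rot: [0.54, -0.456, -0.54, -0.457]
ft_force: [-0.8, -0.7, -6.1]
grip_width: 0.217
```

```bash
cat > st.py <<'E'
from tb import *
def st():
    o=get_obs(); n=np.array([.98605,.16642]); t=np.array([-.16642,.98605]); P=o['position']
    M=R.from_quat(o['ee_rot']).as_matrix()
    print(o['clock'],'pos',np.round(P,4),'gap mm',round((.6358-P[:2]@n-.080)*1000,2),'lat err mm',round((P[:2]@t+.0439)*1000,2),'yaw',round(np.degrees(np.arctan2(M[1,2],M[0,2]))-90,2),'above home mm(tilted)',round((P[2]-.1296)*1000,2))
    f=o['ft_force']; print('F n,t,z',np.round([f[:2]@n,f[:2]@t,f[2]],1),'T',np.round(o['torque'],2),o['grip_width'])
E
python3 - <<'E'
from st import *
st(); o=get_obs(); snap('wrist','w6');tube('w6',o['position'],o['ee_rot'])
E
```

```text
9.075 pos [0.5176 0.0428 0.1452] gap mm 38.32 lat err mm -0.05 yaw 9.53 above home mm(tilted) 15.62
F n,t,z [-0.9 -0.6 -6.1] T [ 0.03  0.13 -0.06] 0.2165118158973589
w6 n 6156 top z-tcp 0.02485723710693818 pitch deg (neg=head low) -0.9439521798953374
mid lat at tcp 0.319111712379587 yaw err deg 0.040915034131394974 width 0.019759404762915753
lip along [-0.08014008 -0.07104809 -0.06044108] arm yaw 9.566945273241743
```

Request:
move_arm(
  motion="0.0123 0.0019 0 0; 0.0247 0.004 0 0; 0.0247 0.004 0 0; 0.0247 0.004 0 0",
)

```text
clock: 9.62
position: [0.5417, 0.0466, 0.1441]
ee_rot: [-0.54, 0.457, 0.54, 0.457]
ft_force: [-1.1, -0.6, -5.5]
grip_width: 0.216
```

Run:
```python
from st import *
st(); snap('scene','s7'); snap('top','t7')
c=load('s7')[0][200:300,230:330,::-1]; d=load('t7')[0][90:190,210:310,::-1]; cv2.imwrite('pics/s7c.png',np.hstack([cv2.resize(q,None,fx=4,fy=4,interpolation=cv2.INTER_CUBIC) for q in (c,d)]))
```

```text
9.625 pos [0.5417 0.0466 0.1441] gap mm 13.94 lat err mm -0.34 yaw 9.52 above home mm(tilted) 14.47
F n,t,z [-1.2 -0.4 -5.5] T [-0.03  0.13 -0.04] 0.216398547451234
```

View pics/s7c.png

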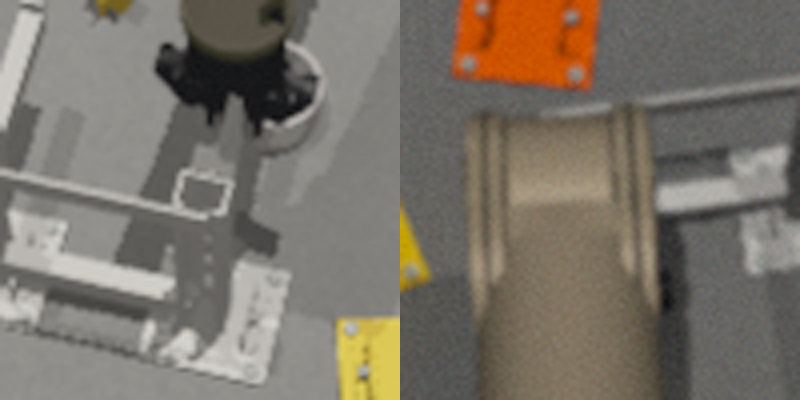

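Request:
move_arm(
  motion="0.0025 0.0004 0 0; 0.005 0.0008 0 0; 0.005 0.0008 0 0",
)

```text
clock: 10.1
position: [0.5469, 0.0475, 0.1444]
ee_rot: [0.54, -0.457, -0.54, -0.457]
ft_force: [0.1, -0.2, -5.1]
grip_width: 0.221
```

Run:
```python
from st import *
st()
```

```text
10.1 pos [0.5469 0.0475 0.1444] gap mm 8.59 lat err mm -0.25 yaw 9.52 above home mm(tilted) 14.76
F n,t,z [ 0.1 -0.2 -5.1] T [-0.05  0.12  0.  ] 0.22122783253846934
```

Request:
move_arm(
  motion="0.001 0.0002 0 0; 0.0025 0.0004 0 0; 0.0025 0.0004 0 0",
)

```text
clock: 10.48
position: [0.5491, 0.0478, 0.1442]
ee_rot: [-0.54, 0.457, 0.54, 0.457]
ft_force: [-1.7, 0.1, -4.9]
grip_width: 0.218
```

Run:
```python
from st import *
st()
```

```text
10.475 pos [0.5491 0.0478 0.1442] gap mm 6.37 lat err mm -0.33 yaw 9.52 above home mm(tilted) 14.65
F n,t,z [-1.6  0.4 -4.9] T [-0.03  0.32  0.01] 0.217516034248357
```

Request:
move_arm(
  motion="0.001 0.0002 0 0; 0.002 0.0003 0 0; 0.002 0.0003 0 0",
)

```text
clock: 10.85
position: [0.5508, 0.0481, 0.1441]
ee_rot: [-0.539, 0.457, 0.54, 0.456]
ft_force: [-6.1, 0.1, -4.8]
grip_width: 0.219
```

Run:
```python
from st import *
st()
```

```text
10.85 pos [0.5508 0.0481 0.1441] gap mm 4.72 lat err mm -0.33 yaw 9.52 above home mm(tilted) 14.47
F n,t,z [-6.   1.2 -4.8] T [-0.11  1.05  0.01] 0.21866510847486328
```

Request:
move_arm(
  motion="0.001 0.0002 0 0; 0.002 0.0003 0 0; 0.003 0.0005 0 0; 0.003 0.0005 0 0",
)

```text
clock: 11.35
position: [0.5533, 0.0485, 0.1439]
ee_rot: [-0.539, 0.457, 0.54, 0.456]
ft_force: [-8.2, -0.7, -3.5]
grip_width: 0.22
```

Run:
```python
from st import *
st()
```

```text
11.35 pos [0.5533 0.0485 0.1439] gap mm 2.16 lat err mm -0.35 yaw 9.52 above home mm(tilted) 14.33
F n,t,z [-8.2  0.7 -3.5] T [-0.17  1.5   0.04] 0.21951529305316514
```

Request:
move_arm(
  motion="0.001 0.0002 0 0; 0.0016 0.0003 0 0; 0.0016 0.0003 0 0",
)

```text
clock: 11.72
position: [0.5546, 0.0488, 0.1439]
ee_rot: [-0.539, 0.458, 0.541, 0.456]
ft_force: [-9.0, -1.1, -2.3]
grip_width: 0.222
```

Run:
```python
from st import *
st(); o=get_obs(); snap('wrist','w8');tube('w8',o['position'],o['ee_rot'])
```

```text
11.725 pos [0.5546 0.0488 0.1439] gap mm 0.84 lat err mm -0.3 yaw 9.52 above home mm(tilted) 14.25
F n,t,z [-9.   0.4 -2.3] T [-0.24  1.72  0.06] 0.2217605791311728
w8 n 6152 top z-tcp 0.02506460382082218 pitch deg (neg=head low) -0.5247310239364606
mid lat at tcp 0.3346159682860458 yaw err deg 0.09882932429442934 width 0.019715795952689463
lip along [-0.08001475 -0.07106769 -0.06047185] arm yaw 9.618484243255786
```

Request:
move_arm(
  motion="0.0003 0 -0.001 0; 0.0003 0 -0.002 0; 0.0003 0 -0.003 0; 0.0003 0 -0.004 0; 0.0003 0 -0.005 0; 0.0003 0 -0.005 0",
)

```text
clock: 12.52
position: [0.5548, 0.0486, 0.1388]
ee_rot: [-0.539, 0.458, 0.54, 0.456]
ft_force: [-9.7, -0.6, -3.7]
grip_width: 0.216
```

Run:
```python
from st import *
st()
```

```text
12.525 pos [0.5548 0.0486 0.1388] gap mm 0.67 lat err mm -0.52 yaw 9.5 above home mm(tilted) 9.24
F n,t,z [-9.7  1.  -3.7] T [-0.32  1.76  0.01] 0.21627742466629357
```

Request:
move_arm(
  motion="0 0.0001 -0.001 0; 0 0.0001 -0.002 0; 0 0.0001 -0.003 0; 0 0.0001 -0.004 0; 0 0.0001 -0.004 0",
)

```text
clock: 13.15
position: [0.5551, 0.0487, 0.1351]
ee_rot: [-0.539, 0.458, 0.54, 0.456]
ft_force: [-10.2, -1.9, -0.4]
grip_width: 0.214
```

Run:
```python
from st import *
st(); o=get_obs(); snap('wrist','w9');tube('w9',o['position'],o['ee_rot'])
```

```text
13.15 pos [0.5551 0.0487 0.1351] gap mm 0.37 lat err mm -0.5 yaw 9.5 above home mm(tilted) 5.52
F n,t,z [-10.4  -0.2  -0.4] T [-0.29  1.66 -0.02] 0.21428893764956658
w9 n 6148 top z-tcp 0.025046396258217876 pitch deg (neg=head low) -0.42203378952709436
mid lat at tcp 0.3821144549781729 yaw err deg 0.09425272334950623 width 0.01975702283172458
lip along [-0.08003149 -0.07104322 -0.06048184] arm yaw 9.594195990881596
```

Request:
move_arm(
  motion="0 0 -0.001 0; 0 0 -0.002 0; 0 0 -0.003 0; 0 0 -0.003 0",
)

```text
clock: 13.7
position: [0.555, 0.0486, 0.132]
ee_rot: [-0.539, 0.458, 0.54, 0.456]
ft_force: [-9.2, -1.6, -1.0]
grip_width: 0.217
```

Run:
```python
from st import *
st()
```

```text
13.7 pos [0.555  0.0486 0.132 ] gap mm 0.43 lat err mm -0.5 yaw 9.5 above home mm(tilted) 2.42
F n,t,z [-9.3 -0.  -1. ] T [-0.32  1.67 -0.05] 0.2171079825965879
```

Request:
move_arm(
  motion="0 0 -0.001 0; 0 0 -0.002 0; 0 0 -0.0025 0; 0 0 -0.0025 0",
)

```text
clock: 14.2
position: [0.5551, 0.0487, 0.1295]
ee_rot: [-0.539, 0.457, 0.54, 0.456]
ft_force: [-8.3, -2.2, -2.4]
grip_width: 0.216
```

Run:
```python
from st import *
st()
```

```text
14.2 pos [0.5551 0.0487 0.1295] gap mm 0.31 lat err mm -0.44 yaw 9.5 above home mm(tilted) -0.1
F n,t,z [-8.5 -0.8 -2.4] T [-0.3   1.56 -0.05] 0.21649434341544252
```

Request:
move_arm(
  motion="0 0 -0.0005 0; 0 0 -0.001 0; 0 0 -0.001 0",
)

```text
clock: 14.58
position: [0.5551, 0.0487, 0.1287]
ee_rot: [-0.539, 0.457, 0.54, 0.456]
ft_force: [-9.3, -1.3, -1.0]
grip_width: 0.213
```

Run:
```python
from st import *
st()
```

```text
14.575 pos [0.5551 0.0487 0.1287] gap mm 0.3 lat err mm -0.45 yaw 9.5 above home mm(tilted) -0.92
F n,t,z [-9.4  0.2 -1. ] T [-0.3   1.75 -0.02] 0.21334626204341917
```

Request:
move_arm(
  motion="0 0 -0.0005 0; 0 0 -0.001 0; 0 0 -0.001 0",
)

```text
clock: 14.95
position: [0.5551, 0.0487, 0.1278]
ee_rot: [-0.539, 0.457, 0.54, 0.456]
ft_force: [-10.0, -2.1, 0.3]
grip_width: 0.219
```

Run:
```python
from st import *
st(); o=get_obs(); snap('wrist','w10');tube('w10',o['position'],o['ee_rot'])
```

```text
14.95 pos [0.5551 0.0487 0.1278] gap mm 0.33 lat err mm -0.45 yaw 9.5 above home mm(tilted) -1.76
F n,t,z [-10.2  -0.4   0.3] T [-0.3   1.9   0.02] 0.21866215497595096
w10 n 6151 top z-tcp 0.02508246136432069 pitch deg (neg=head low) -0.48325609969336397
mid lat at tcp 0.31067095118577737 yaw err deg 0.030421185814453796 width 0.019753759740545024
lip along [-0.08001985 -0.07105234 -0.06045646] arm yaw 9.53377943112885
```

Request:
move_arm(
  motion="0 0 -0.0005 0; 0 0 -0.001 0; 0 0 -0.001 0",
)

```text
clock: 15.38
position: [0.5551, 0.0487, 0.1273]
ee_rot: [-0.539, 0.457, 0.54, 0.456]
ft_force: [-14.2, -1.3, 5.9]
grip_width: 0.216
```

Run:
```python
from st import *
st(); o=get_obs(); snap('wrist','w11');tube('w11',o['position'],o['ee_rot'])
```

```text
15.375 pos [0.5551 0.0487 0.1273] gap mm 0.36 lat err mm -0.45 yaw 9.5 above home mm(tilted) -2.27
F n,t,z [-14.2   1.1   5.9] T [-0.32  2.32  0.06] 0.21585471405349962
w11 n 6132 top z-tcp 0.025012071308878454 pitch deg (neg=head low) -0.3387175927193381
mid lat at tcp 0.31875834267387537 yaw err deg 0.0675977987061392 width 0.019681961953602056
lip along [-0.08000999 -0.07105447 -0.06045242] arm yaw 9.568368668655713
```

Request:
move_arm(
  motion="-0.0004 -0.0001 0 0; -0.0006 -0.0001 0 0; -0.0006 -0.0001 0 0",
)

```text
clock: 15.8
position: [0.5551, 0.0487, 0.1274]
ee_rot: [-0.539, 0.457, 0.54, 0.457]
ft_force: [-10.5, -1.2, 3.0]
grip_width: 0.218
```

Run:
```python
from st import *
st()
```

```text
15.8 pos [0.5551 0.0487 0.1274] gap mm 0.33 lat err mm -0.46 yaw 9.5 above home mm(tilted) -2.18
F n,t,z [-10.6   0.6   3. ] T [-0.34  1.64  0.06] 0.21778399116905778
```

Request:
move_arm(
  motion="-0.0004 -0.0001 0 0; -0.0008 -0.0001 0 0; -0.0008 -0.0001 0 0",
)

```text
clock: 16.18
position: [0.5551, 0.0488, 0.1274]
ee_rot: [0.54, -0.457, -0.54, -0.457]
ft_force: [-5.6, -1.4, 1.8]
grip_width: 0.212
```

Run:
```python
from st import *
st()
```

```text
16.175 pos [0.5551 0.0488 0.1274] gap mm 0.35 lat err mm -0.41 yaw 9.51 above home mm(tilted) -2.16
F n,t,z [-5.7 -0.4  1.8] T [-0.2   0.8  -0.04] 0.21169862578058812
```

Request:
move_arm(
  motion="-0.0004 -0.0001 0 0; -0.0007 -0.0001 0 0; -0.0007 -0.0001 0 0",
)

```text
clock: 16.55
position: [0.555, 0.0488, 0.1274]
ee_rot: [0.54, -0.456, -0.539, -0.457]
ft_force: [1.6, -1.6, -0.1]
grip_width: 0.216
```

Run:
```python
from st import *
st(); o=get_obs(); snap('wrist','w12');tube('w12',o['position'],o['ee_rot'])
```

```text
16.55 pos [0.555  0.0488 0.1274] gap mm 0.41 lat err mm -0.38 yaw 9.51 above home mm(tilted) -2.21
F n,t,z [ 1.3 -1.8 -0.1] T [-0.16 -0.69 -0.08] 0.21552621821679704
w12 n 6117 top z-tcp 0.025452836059460835 pitch deg (neg=head low) 0.277812155965079
mid lat at tcp 0.3111168539110054 yaw err deg -0.02980194032589495 width 0.019753376815918693
lip along [-0.08012592 -0.07115884 -0.06054759] arm yaw 9.482540552919483
```

Request:
move_arm(
  motion="0 0 0 0; 0 0 0 0; 0 0 0 0; 0 0 0 0; 0 0 0 0",
  grip=0.6,
)

```text
clock: 17.23
position: [0.554, 0.0488, 0.1268]
ee_rot: [-0.54, 0.457, 0.54, 0.457]
ft_force: [0.2, 0.7, -0.4]
grip_width: 0.598
```

Run:
```python
from st import *
st(); o=get_obs(); snap('wrist','w13');tube('w13',o['position'],o['ee_rot'])
```

```text
17.225 pos [0.554  0.0488 0.1268] gap mm 1.39 lat err mm -0.16 yaw 9.53 above home mm(tilted) -2.77
F n,t,z [ 0.4  0.6 -0.4] T [-0.03  0.02 -0.03] 0.5975704498275893
w13 n 5948 top z-tcp 0.024045411765734388 pitch deg (neg=head low) 1.5844861852164707
mid lat at tcp 0.1164795365963245 yaw err deg 0.0023712848580671173 width 0.01973513942535121
lip along [-0.07963179 -0.07070725 -0.06040294] arm yaw 9.528510998224593
```

View pics/w13.png

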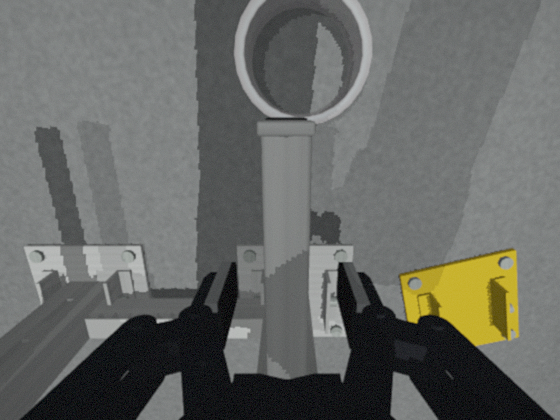

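Request:
move_arm(
  motion="-0.002 0 0.03 0; -0.003 0 0.08 0; -0.003 0 0.14 0; -0.003 0 0.14 0; -0.003 0 0.14 0",
)

```text
clock: 17.9
position: [0.5509, 0.0488, 0.2666]
ee_rot: [-0.54, 0.457, 0.54, 0.457]
ft_force: [0.4, 0.6, -0.3]
grip_width: 0.603
```

Request:
move_arm(
  motion="0 0 0 0; 0.02 0.003 0 0; 0.045 0.0075 0 0; 0.068 0.0112 0 0; 0.068 0.0112 0 0; 0.068 0.0112 0 0; 0.068 0.0112 0 0",
  grip=0,
)

```text
clock: 18.77
position: [0.6185, 0.0597, 0.2668]
ee_rot: [-0.54, 0.457, 0.54, 0.457]
ft_force: [-0.0, -0.7, 0.1]
grip_width: -0.001
```

Run:
```python
from st import *
st(); snap('wrist','w14'); snap('scene','s14')
p,w=cloud('w14')
n=np.array([.98605,.16642]); t=np.array([-.16642,.98605])
N=w[...,:2]@n; T=w[...,:2]@t
for lo in np.arange(.470,.62,.01):
    m=(N>lo)&(N<lo+.01)&(abs(T+.0439)<.008)&(w[...,2]>.1)&(w[...,2]<.19)
    if m.sum()>20: print(round(lo+.005-.6358,3),m.sum(),np.round(np.median(w[...,2][m]),4))
```

```text
18.775 pos [0.6185 0.0597 0.2668] gap mm -64.02 lat err mm -0.12 yaw 9.51 above home mm(tilted) 137.23
F n,t,z [-0.2 -0.6  0.1] T [ 0.05  0.06 -0.01] -0.0005829217253829405
-0.161 296 0.1622
-0.151 333 0.1492
-0.141 307 0.1493
-0.131 304 0.1496
-0.121 292 0.15
-0.111 294 0.1502
-0.101 263 0.1505
-0.091 258 0.1508
-0.081 260 0.1511
-0.071 232 0.1515
-0.061 228 0.1517
-0.051 227 0.152
-0.041 227 0.1523
-0.031 203 0.1526
-0.021 267 0.1534
-0.011 123 0.1637
```

View pics/w14.png

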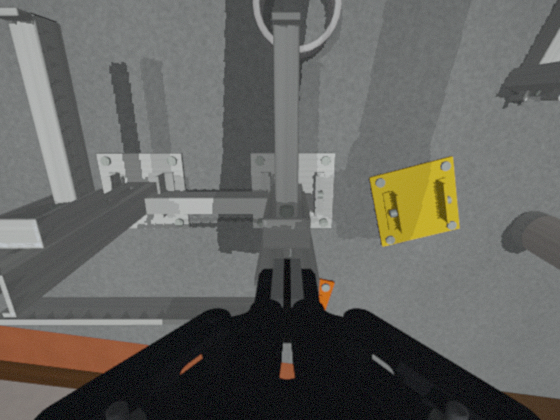

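Request:
move_arm(
  motion="0 0.0002 -0.02 0; 0 0.0002 -0.04 0; 0 0.0002 -0.052 0; 0 0.0002 -0.054 0; 0 0.0002 -0.054 0",
)

```text
clock: 19.5
position: [0.6192, 0.0602, 0.2135]
ee_rot: [0.54, -0.457, -0.54, -0.457]
ft_force: [0.3, 0.9, 0.2]
grip_width: -0.001
```

Request:
move_arm(
  motion="0 0 -0.001 0; 0 0 -0.002 0; 0 0 -0.003 0; 0 0 -0.003 0",
)

```text
clock: 20.0
position: [0.619, 0.0602, 0.2098]
ee_rot: [-0.54, 0.457, 0.54, 0.457]
ft_force: [-0.1, -0.2, 0.5]
grip_width: 0.0
```

Run:
```python
from st import *
st()
```

```text
20.0 pos [0.619  0.0602 0.2098] gap mm -64.6 lat err mm 0.22 yaw 9.52 above home mm(tilted) 80.19
F n,t,z [-0.1 -0.2  0.5] T [-0.01  0.   -0.01] 0.0002062260910198734
```

Request:
move_arm(
  motion="0 0 -0.001 0; 0 0 -0.002 0; 0 0 -0.002 0",
)

```text
clock: 20.38
position: [0.619, 0.0602, 0.2077]
ee_rot: [-0.54, 0.457, 0.54, 0.457]
ft_force: [0.7, -0.3, -0.0]
grip_width: 0.0
```

Request:
move_arm(
  motion="0 0 -0.0005 0; 0 0 -0.001 0; 0 0 -0.001 0",
)

```text
clock: 20.75
position: [0.6191, 0.0602, 0.2069]
ee_rot: [-0.54, 0.457, 0.54, 0.457]
ft_force: [-0.2, -0.1, 0.4]
grip_width: 0.002
```

Request:
move_arm(
  motion="0 0 -0.0005 0; 0 0 -0.001 0; 0 0 -0.001 0",
)

```text
clock: 21.12
position: [0.6192, 0.0602, 0.2066]
ee_rot: [0.54, -0.457, -0.54, -0.457]
ft_force: [-3.1, -0.5, 5.7]
grip_width: -0.0
```

Request:
move_arm(
  motion="0 0 -0.0005 0; 0 0 -0.001 0; 0 0 -0.001 0",
)

```text
clock: 21.5
position: [0.6193, 0.0602, 0.2065]
ee_rot: [0.54, -0.456, -0.54, -0.457]
ft_force: [-5.2, -0.2, 12.7]
grip_width: -0.003
```

Request:
move_arm(
  motion="0 0 -0.0004 0; 0 0 -0.0004 0; 0 0 0.001 0; 0 0 0.02 0; -0.02 -0.003 0.06 0; -0.06 -0.01 0.08 0; -0.1 -0.017 0.08 0; -0.1 -0.017 0.08 0; -0.1 -0.017 0.08 0; -0.1 -0.017 0.08 0",
)

```text
clock: 22.75
position: [0.5197, 0.0434, 0.2848]
ee_rot: [0.54, -0.457, -0.54, -0.457]
ft_force: [0.3, 0.6, -0.3]
grip_width: -0.003
```

```bash
cat > lev.py <<'E'
from st import *
def lev(tag):
    p,w=cloud(tag); n=np.array([.98605,.16642]); t=np.array([-.16642,.98605]); N=w[...,:2]@n; T=w[...,:2]@t
    for nm,tc in (('new',-.0439),('fitted',-.2439)):
        m=(N>.487)&(N<.608)&(abs(T-tc)<.007)&(w[...,2]>.135)&(w[...,2]<.165)
        if m.sum()<50: print(nm,m.sum()); continue
        s=np.polyfit(N[m]-.6358,w[...,2][m],1); print(tag,nm,m.sum(),'tube top at face',s[1],'pitch',np.degrees(s[0]))
        h=(abs(T-tc)<.012)&(N>.616)&(N<.634)&(w[...,2]>.19)&(w[...,2]<.22)
        print('head top',h.sum(),np.median(w[...,2][h]) if h.sum() else None)
E
python3 - <<'E'
from lev import *
st(); snap('wrist','w15'); snap('scene','s15'); snap('top','t15'); 
for t in ('w15','s15','t15'): lev(t)
c=load('w15')[0][100:400,100:400,::-1]; cv2.imwrite('pics/w15c.png',cv2.resize(c,None,fx=2,fy=2,interpolation=cv2.INTER_CUBIC))
c=load('s15')[0][180:310,190:330,::-1]; cv2.imwrite('pics/s15c.png',cv2.resize(c,None,fx=4,fy=4,interpolation=cv2.INTER_CUBIC))
E
```

```text
22.75 pos [0.5197 0.0434 0.2848] gap mm 36.14 lat err mm 0.17 yaw 9.53 above home mm(tilted) 155.23
F n,t,z [ 0.4  0.5 -0.3] T [-0.02 -0.01 -0.01] -0.003235652539390609
w15 new 1375 tube top at face 0.1532233701127453 pitch 1.6592929307017685
head top 0 None
w15 fitted 1040 tube top at face 0.15359229512122544 pitch -0.03182165950862628
head top 660 0.20801247626792627
s15 new 116 tube top at face 0.15262994910005154 pitch 1.831396325977283
head top 8 0.20632424684061446
s15 fitted 51 tube top at face 0.14924932788283798 pitch -1.3035414554962774
head top 1 0.20707286242867617
new 0
t15 fitted 174 tube top at face 0.1511692394113814 pitch -0.3073882320730731
head top 60 0.207309998028408
```

View pics/w15c.png

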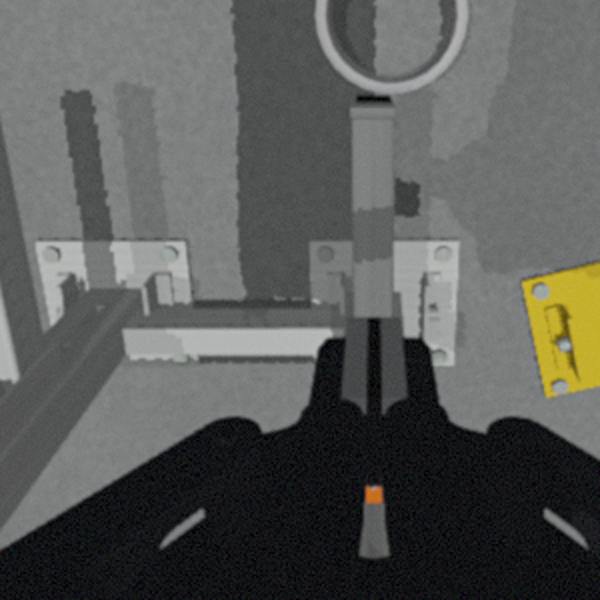

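View pics/s15c.png

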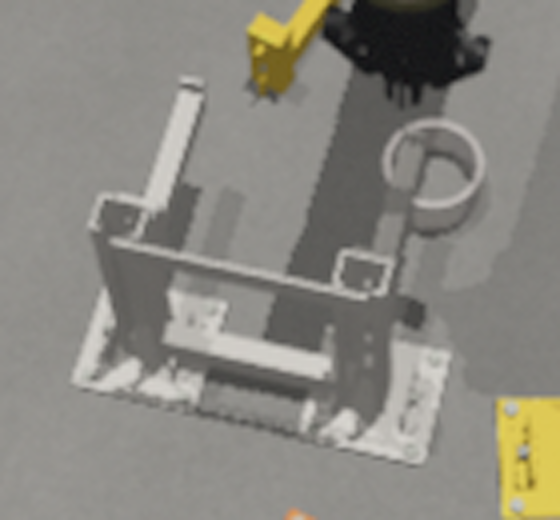

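Run:
```python
from lev import *
lev('w14')
a=load('w14')[0][130:270,240:340,::-1]; b=load('w1')[0][240:400,40:140,::-1]; c=load('w14')[0][130:270,0:100,::-1]
f=lambda q:cv2.resize(q,None,fx=4,fy=4,interpolation=cv2.INTER_CUBIC)[:560]
cv2.imwrite('pics/cmp.png',np.hstack([f(a),f(c)]))
```

```text
w14 new 2764 tube top at face 0.15345442382263277 pitch 1.6594357820059442
head top 771 0.20717356752774954
w14 fitted 1679 tube top at face 0.1535073651179858 pitch -0.10170017214788589
head top 612 0.20786726893374635
```

View pics/cmp.png

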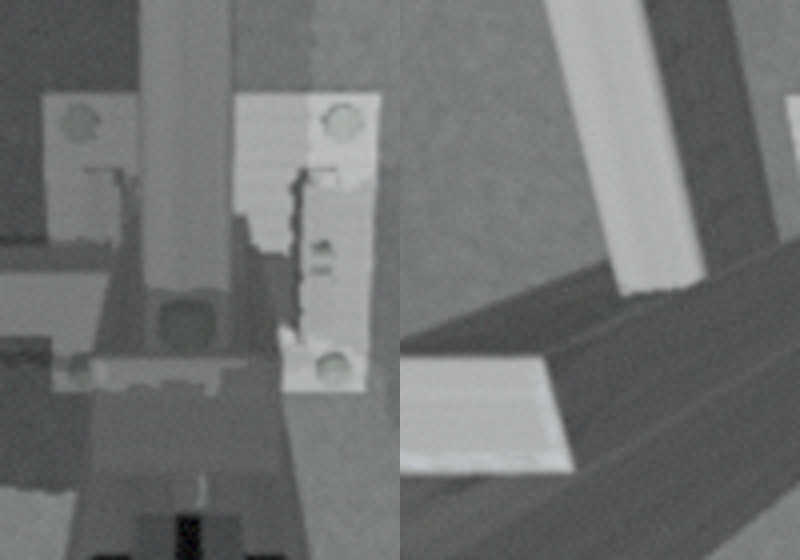

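Run:
```python
from lev import *
p,w=cloud('w14'); n=np.array([.98605,.16642]); t=np.array([-.16642,.98605]); N=w[...,:2]@n; T=w[...,:2]@t
for v in range(196,224,2): print(v,[(round((N[v,u]-.6358)*1000,1),round((T[v,u]+.0439)*1000,1),round(w[v,u,2]*1000-123)) for u in (276,281,284,287,290,293,298)])
p,w=cloud('w2'); ax=np.array([np.cos(np.radians(-15.6)),np.sin(np.radians(-15.6))]); c=np.array([.4789,-.3192]); 
A=(w[...,:2]-c)@ax-.011; L=(w[...,:2]-c)@np.array([-ax[1],ax[0]])
m=(abs(L)<.018)&(A>-.05)&(A<.005)&(w[...,2]>.033)
for v,u in zip(*np.where(m)): 
    if abs(L[v,u])<.003 : print(v,u,round(A[v,u]*1000,1),round(L[v,u]*1000,1),round(w[v,u,2]*1000,1))
```

```text
196 [(np.float64(-25.4), np.float64(-8.9), 30), (np.float64(-25.2), np.float64(-4.6), 29), (np.float64(-25.4), np.float64(-2.0), 30), (np.float64(-25.9), np.float64(0.6), 31), (np.float64(-25.5), np.float64(3.2), 30), (np.float64(-25.6), np.float64(5.8), 30), (np.float64(0.2), np.float64(13.4), -57)]
198 [(np.float64(-23.7), np.float64(-8.9), 30), (np.float64(-23.5), np.float64(-4.6), 29), (np.float64(-23.6), np.float64(-2.0), 30), (np.float64(-23.7), np.float64(0.6), 30), (np.float64(-23.6), np.float64(3.2), 30), (np.float64(-23.7), np.float64(5.8), 30), (np.float64(-0.1), np.float64(13.0), -48)]
200 [(np.float64(-21.7), np.float64(-9.0), 29), (np.float64(-21.7), np.float64(-4.6), 29), (np.float64(-21.6), np.float64(-2.0), 29), (np.float64(-21.9), np.float64(0.6), 30), (np.float64(-21.8), np.float64(3.2), 30), (np.float64(-21.8), np.float64(5.8), 30), (np.float64(-0.2), np.float64(12.8), -40)]
202 [(np.float64(-20.3), np.float64(-9.0), 31), (np.float64(-19.6), np.float64(-4.7), 28), (np.float64(-19.8), np.float64(-2.0), 29), (np.float64(-20.1), np.float64(0.6), 30), (np.float64(-20.1), np.float64(3.2), 30), (np.float64(-20.2), np.float64(5.8), 30), (np.float64(0.2), np.float64(12.6), -34)]
204 [(np.float64(-18.0), np.float64(-9.0), 29), (np.float64(-18.4), np.float64(-4.6), 30), (np.float64(-18.0), np.float64(-2.0), 29), (np.float64(-18.2), np.float64(0.6), 30), (np.float64(-18.0), np.float64(3.2), 29), (np.float64(-18.3), np.float64(5.8), 30), (np.float64(-0.3), np.float64(12.3), -26)]
206 [(np.float64(-16.5), np.float64(-9.0), 30), (np.float64(-18.8), np.float64(-4.5), 37), (np.float64(-18.7), np.float64(-2.0), 37), (np.float64(-19.1), np.float64(0.6), 38), (np.float64(-19.0), np.float64(3.1), 38), (np.float64(-16.7), np.float64(5.8), 31), (np.float64(-0.2), np.float64(12.0), -19)]Traceback (most recent call last):
  File "<stdin>", line 3, in <module>
ValueError: cannot convert float NaN to integer
```

Run:
```python
from lev import *
n=np.array([.98605,.16642]); t=np.array([-.16642,.98605])
def dump(tag,o,ax,z0):
    p,w=cloud(tag); l=np.array([-ax[1],ax[0]]); A=(w[...,:2]-o)@ax; L=(w[...,:2]-o)@l; Z=w[...,2]-z0
    m=(abs(L)<.010)&(A>-.03)&(A<.002)&(Z>.0325)&(Z<.0835)
    print(tag); 
    for v in np.unique(np.where(m)[0]): 
        us=np.where(m[v])[0]; print(v,[(round(A[v,u]*1000,1),round(L[v,u]*1000),round(Z[v,u]*1000,1)) for u in us[::max(1,len(us)//5)]])
dump('w14',n*.6358+t*-.0439,n,.123)
ax=np.array([np.cos(np.radians(-15.7)),np.sin(np.radians(-15.7))]); dump('w2',np.array([.4789,-.3192])+ax*.011,ax,0)
```

```text
w14
205 [(np.float64(-18.6), -4, np.float64(33.9)), (np.float64(-18.7), -3, np.float64(34.1)), (np.float64(-19.4), -2, np.float64(36.3)), (np.float64(-18.7), -1, np.float64(34.2)), (np.float64(-19.1), 0, np.float64(35.4)), (np.float64(-19.0), 1, np.float64(35.2)), (np.float64(-19.0), 1, np.float64(34.9)), (np.float64(-19.0), 2, np.float64(35.1)), (np.float64(-18.8), 3, np.float64(34.4))]
206 [(np.float64(-18.9), -5, np.float64(37.6)), (np.float64(-19.3), -4, np.float64(38.6)), (np.float64(-18.7), -2, np.float64(36.8)), (np.float64(-18.8), 0, np.float64(37.2)), (np.float64(-19.2), 1, np.float64(38.3)), (np.float64(-19.0), 3, np.float64(37.8)), (np.float64(-18.7), 5, np.float64(36.8))]
207 [(np.float64(-18.8), -5, np.float64(39.9)), (np.float64(-19.3), -4, np.float64(41.3)), (np.float64(-19.0), -1, np.float64(40.4)), (np.float64(-19.2), 1, np.float64(40.9)), (np.float64(-19.4), 2, np.float64(41.6)), (np.float64(-19.0), 4, np.float64(40.6)), (np.float64(-18.6), 6, np.float64(39.3))]
208 [(np.float64(-18.4), -5, np.float64(41.1)), (np.float64(-19.0), -4, np.float64(43.1)), (np.float64(-1
[... 12991 characters left out ...]
np.float64(83.1))]
236 [(np.float64(-18.6), 6, np.float64(83.5))]
237 [(np.float64(-17.3), 4, np.float64(83.2))]
238 [(np.float64(-15.7), 0, np.float64(82.5)), (np.float64(-16.1), 9, np.float64(83.4))]
240 [(np.float64(-13.5), 3, np.float64(83.1))]
241 [(np.float64(-12.0), -10, np.float64(82.6)), (np.float64(-12.3), -7, np.float64(83.3)), (np.float64(-12.4), 4, np.float64(83.4))]
242 [(np.float64(-11.1), -7, np.float64(83.4))]
243 [(np.float64(-9.8), -6, np.float64(83.2)), (np.float64(-9.5), -3, np.float64(82.5)), (np.float64(-9.6), 10, np.float64(82.7))]
244 [(np.float64(-8.4), 3, np.float64(83.0))]
247 [(np.float64(-4.6), 10, np.float64(82.9))]
249 [(np.float64(-2.2), 1, np.float64(83.1))]
```

Run:
```python
from st import *
st(); print(hand_in())
```

```text
22.9 pos [0.5194 0.0432 0.2845] gap mm 36.43 lat err mm 0.05 yaw 9.52 above home mm(tilted) 154.95
F n,t,z [0.4 1.2 0.2] T [-0.02 -0.04 -0.01] 0.003389576792372492
the job is handed in; nothing more can be done
None
```

The long shelf arm is hooked into the third and fourth slots of the bare upright, pressed home and let go, and the job is handed in at about 23 s. I gripped the arm by its tube, eased both claws in by feel and slid it down. After letting go I pressed on the head top with about 13–15 N. The largest force the wrist read was about 15 N.

**Last checks:**
- **Height:** in the same wrist picture, the tube top at the upright face is 153.2 mm on the new arm and 153.6 mm on the fitted one. When I pressed the head it stopped hard at 206.6 mm, where 207 mm is home.
- **Catch:** its front knob sits about 4.1 mm behind the head's front, against 4.2 mm when the arm lay free, so the pin is fully out. The push-back off the face had also gone before I let go.
- **Other things:** I did not go near the shorter arm or the other things on the bench. The gripper stood clear of everything, with wrist force near zero.

**One disagreement:** after release the new arm's tube hangs about 1.7° tip-down, while the fitted arm measures about 0°. That matches the claws' 1.5 mm of play over the 50 mm between them, so I took it as play in the fit. Pressing on the head did not change it.

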